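# Draw the press plate out of its mould with the lifting key

## Task

The press plate has been left sunk in the square steel mould. Take the lifting key from its wooden block, thread it into the hub of the plate (feel for the slot, push it in, then give it a quarter turn clockwise to the stop), draw the plate straight up out of the mould by the key alone, and set it down gently, flat in the drip tray, with the key left standing in it. Do not touch the plate with the fingers, and leave the jars and tins around alone.

Things in the scene. Friction and masses are not known exactly. Their poses are not given: they have to be found in the camera images.
- mould: Square steel mould screwed to the table, open at the top: outside 99 x 99 mm (104 mm over the rim band), bore 83 x 83 mm, floor 6 mm thick, rim 84 mm above the table; screw-down feet reach 75 mm out along its +x and -x. Origin: centre of its underside, x and y square to its sides, z up. Sprung rubber seals grip the sunk plate: drawing it out takes 13 to 25 N, weight included.
- press_plate: White plastic plate, 80 x 80 mm, 44 mm thick, 0.4 to 0.7 kg, sunk in the mould with its top 34 mm below the rim, 1.5 mm play each side. Origin: centre of its underside, axes along its sides, z up. A round steel hub sits flush in its top.
- hub_face (a point): Centre of the plate's top and of its steel hub, 44 mm above the plate's underside. Hub 56 mm across: central hole 18 mm, crossed by one straight slot 14 mm wide, 44 mm long, through the 14 mm thick face. The hub was pressed in at no fixed angle: the slot lies within 35 degrees (0.61 rad) either way of the mould's x axis; this point does not turn with it, so see it or feel for it.
- hub_well (a point): Floor of the hollow under the hub face, on the axis, 40 mm below the face; a 16 mm wide, 12 mm deep well there steadies the key's nose. Pushed home on this floor, the pin has 4 mm headroom and turns clockwise (from above) under the face to a stop about 95 degrees (1.65 rad) past the slot; at the stop the key pulls best. The hub itself does not turn below 2 N m.
- key: Lifting key, all steel, 142 mm long, 0.22 kg, upright in its block. Origin: tip of the nose at its lower end, z up along the round 16 mm shaft. Nose 13 mm thick and 14 mm long (it finds the hub's hole); then a cross pin along the key's x, 36 mm long, 8 mm thick. With the nose in the hole and the pin lying on the hub face, the tip is 14 mm below the face; pushed home, 40 mm.
- key_tip (a point): Nose tip of the key, on its axis (same as the key's origin).
- key_wing (a point): Middle of the flat wing handle on top of the key, 125 mm above the tip: 90 mm long (along the key's x, parallel to the pin), 16 mm thick (y), 34 mm high (108 to 142 mm above the tip). Grip it across its thickness. Pressed askew it can tip in the fingers; standing in the hub it can be let go and gripped afresh.
- key_block: Wooden block fixed to the table, 80 x 60 mm, 78 mm high, with a slot 41 mm (its x) by 20 mm (its y), open at the top and 54 mm deep; the key's pin lies on the slot's floor, its nose in a 16 mm hole there, its tip 10 mm above the table. Origin: centre of its underside. The key comes out straight upward, 70 mm.
- drip_tray: Shallow square aluminium tray fixed to the table, 170 x 170 mm outside, rim 18 mm high, walls 4 mm thick, floor 4 mm thick. Origin: centre of its underside. Tray and key block stand on either side of the mould; which is left varies.
- can_opener_foot (a point): Foot of the fixed bench can opener at the near right corner of the table, roughly 0.25 to 0.35 m tall, with a crank that sticks out about 0.15 m. Not needed: keep clear of it, passing nearer to the robot or higher up.
- tub_1: Small food tub, 72 mm wide, 71 mm high, a bystander. Origin: centre of its underside.
- spice_1: Spice jar, 45 mm wide, 106 mm high, a bystander. Origin: centre of its underside.
- tin_2: Low food tin, 75 mm wide, 58 mm high, a bystander. Origin: centre of its underside.
Things that resemble listed ones, but are neither listed nor needed, are in the scene too. What is shaped like the mould but yellow is not meant.

How it is judged (in metres and radians):
On the way, in this order (a step that is already met when the one before it is completed fails the run):
1. the key's pin is below the hub face while the plate is still down in the mould (horizontal distance between key_tip and press_plate below 0.008 m and z of key_tip in the frame of press_plate below 0.012 m and z of press_plate in the frame of mould below 0.02 m), for 0.2 s.
2. the plate hangs on the key, clear above the mould's rim (horizontal distance between key_tip and press_plate below 0.008 m and z of key_tip in the frame of press_plate below 0.012 m and height (world z) of press_plate above 0.088 m), for 0.2 s.
At the end, for the whole second after the job is handed in: The press plate lies flat (within 0.06 rad) on the floor of the drip tray, its centre within 45 mm of the tray's centre along both tray axes, at rest; the key still stands in its hub (tip within 8 mm of the plate's axis and less than 12 mm above the plate's underside, leaning less than 0.35 rad) (horizontal distance between key_tip and press_plate below 0.008 m and z of key_tip in the frame of press_plate below 0.012 m and x of press_plate in the frame of drip_tray between -0.045 and 0.045 m and y of press_plate in the frame of drip_tray between -0.045 and 0.045 m and height (world z) of press_plate below 0.008 m and angle between press_plate's own z axis and vertical below 0.06 rad and angle between key's own z axis and vertical below 0.35 rad and linear speed of press_plate below 0.02 m/s and linear speed of key below 0.03 m/s); the robot touches nothing.
It fails at once if the fingers touch the press plate (contact force between the fingers and press_plate above 1 N).
It fails at once if the plate is dropped or slammed into the tray (over 80 N) (contact force between press_plate and drip_tray above 80 N).
It fails at once if the tub is disturbed by more than 30 mm (distance of tub_1 from where it was at the start of the episode above 0.03 m).
It fails at once if the spice jar is disturbed by more than 30 mm (distance of spice_1 from where it was at the start of the episode above 0.03 m).
It fails at once if the tin is disturbed by more than 30 mm (distance of tin_2 from where it was at the start of the episode above 0.03 m).
It also fails if it takes over 66 s, if anything falls off the work surface, if the arm or the gripper's body presses on something with over 40 N, if the wrist force passes 120 N, or if a joint passes its speed limit or range.

## Robot

A 6-joint arm with a two-finger parallel gripper is mounted at the origin on a cart in front of the work surface, level with it; the furniture and walls round the work are solid. World frame = base frame: x ahead of the robot, y to its left, z up, the work surface at z = 0. Lengths are in mm, angles in rad, forces in N, time in s.
With the tool pointing down it reaches from about 300 to 775 mm from the base axis. Payload 14.6 kg.
Tool frame: the origin (TCP) lies between the finger pads; the fingertips stand 19 mm ahead of it and the grasp point (between the pads) is the TCP; x points along the fingers, y is the direction in which the jaws open and shut, and the axes are right-handed (so a half turn about x gives the same grasp; the last joint's range is limited). The gripper opens to 94 mm and grips with 3 to 60 N. Pads are 16 mm wide; open, the fingers measure 119 mm over their backs; the gripper's body (75 mm by 177 mm) begins 78 mm behind the grasp point.
Start: joints at [1.092, 0.3, 1.521, -0, 1.321, -0.067], TCP at [220.139, 504.012, 197.046] pointing down, gripper open.
Joint ranges: [-3.03, 3.03], [-0.79, 2.21], [0.23, 2.52], [-1.04, 4.18], [0, 3.07], [-2.55, 2.55]. Speed limits (rad/s): [2.22, 2.22, 2.57, 3.14, 3.14, 3.14].

## Interface

Orientations are given as [roll, pitch, yaw] about the fixed x, y, z axes, in that order (R = Rz(yaw) Ry(pitch) Rx(roll)).
In Python, from cell import manip gives the robot as it stands.
- The arm moves only by the tool jog_arm, never from a script. Its argument "series" is one flat list of numbers, 7 for each row, row after row: the turn, a rotation vector about the world's x, y, z in rad, then the shift along the world's x, y, z in m, then the opening, from -1 (shut) to 1 (fully open). A call has 1 to 20 rows; each row is the pose to reach, as a shift and turn from the pose commanded when the call began; what a row does not reach only later rows make up. A row lasts 1/8 s, in which the tool goes at most 62.5 mm and 10.7 degrees, less where a joint would pass 70% of its speed; a pose out of reach is approached as far as the arm can. A call with a gripper value outside its range is refused whole. The fingers move at their own pace and stop on an object; "squeeze" is the grip in N (left out, the last holds). Time passes only in rows, so rows that repeat a pose let the fingers close. It gives the time, the measured TCP pose, the force and the opening at its end, in the units of the state.
- manip.read_state(): the state, without advancing time (a new reading comes with each control period).
- manip.camera(name): name is "scene" or "top"; returns a dict with "color" (480x640x3 uint8, blue, green, red), "range_z" (480x640 float32, mm along the optical axis (not along the pixel's ray), 0 where there is no reading), "fx", "fy", "cx", "cy" (pixels), "pose" (4x4, takes a point from camera to world coordinates). Camera axes: x right, y down, z forward; pixel columns grow to the right and rows downward; lengths in mm; the calibration is good to about 2 mm. A picture is of the moment at which its call begins.
- manip.sign_off(): hands the job in, once; it reports no verdict.
The state is a dict: "clock": time; "joints": joint angles; "qd": joint speeds; "effort": joint torques, N m; "eef_pos": TCP position; "eef_rot": TCP orientation; "wrist_force": force on the tool from outside, world axes, zero at the start; "moment": the same for the moment, N m; "finger_gap": finger opening in mm.
Only numpy, scipy, OpenCV 4.12 (cv2) and the standard library are available. Lean on these libraries where they do the work, as an engineer would, in place of code of your own. Each camera call takes 0.05 s, during which the arm holds its last target.

## Working session

There is one attempt and no reset: what is moved stays moved. The work goes in short steps, Python scripts to look and compute and a tool call to move; the robot and the scene stay as the last step left them, time stands still between calls to the robot, and variables do not carry over. Pictures are saved under pics/ and viewed, and the job is handed in when it is done.

Besides the shell and the picture viewer there is one more tool, called after "Request:" as name(argument=value, ...) on one line, values as JSON. jog_arm: Moves the arm, as the interface text tells. Its arguments: {"type":"object","properties":{"series":{"type":"array","items":{"type":"number"}},"squeeze":{"type":"number"}},"required":["series"]}

```bash
ls; mkdir -p pics
cat > h.py <<'E'
import numpy as np, cv2
from cell import manip
def grab(n):
    c=manip.camera(n); np.savez('pics/%s.npz'%n,**{k:c[k] for k in c}); return c
def load(n): return dict(np.load('pics/%s.npz'%n))
def pt(c,u,v,z=None):
    z=c['range_z'][int(round(v)),int(round(u))] if z is None else z
    p=np.array([(u-c['cx'])/c['fx']*z,(v-c['cy'])/c['fy']*z,z,1]); return (c['pose']@p)[:3]
def cloud(c):
    v,u=np.mgrid[0:480,0:640]; z=c['range_z']
    P=np.stack([(u-c['cx'])/c['fx']*z,(v-c['cy'])/c['fy']*z,z,np.ones_like(z)],-1)
    return (P@c['pose'].T)[...,:3]
def atz(c,u,v,h):
    o=c['pose'][:3,3]; d=c['pose'][:3,:3]@np.array([(u-c['cx'])/c['fx'],(v-c['cy'])/c['fy'],1]); return o+d*(h-o[2])/d[2]
E
python3 - <<'E'
from h import *
for n in('scene','top'):
    c=grab(n); cv2.imwrite('pics/%s0.png'%n,c['color']); print(n,c['pose'].round(3).tolist(),c['fx'],c['cx'])
print(manip.read_state())
E
```

```text
pics
scene [[0.724, -0.431, 0.538, -133.491], [-0.689, -0.466, 0.555, -691.612], [0.012, -0.773, -0.634, 905.703], [0.0, 0.0, 0.0, 1.0]] 456.6467744416871 321.14856427281444
top [[-0.006, -0.991, 0.131, 334.796], [-1.0, 0.006, 0.001, 14.829], [-0.002, -0.131, -0.991, 1684.771], [0.0, 0.0, 0.0, 1.0]] 506.6462615248051 325.79909649282394
{'clock': 0.1, 'joints': array([ 1.09241780e+00,  3.00415749e-01,  1.52150897e+00, -1.03084186e-05,
        1.32067850e+00, -6.66021873e-02]), 'qd': array([ 0.00159143, -0.00172811, -0.00239048,  0.00016697, -0.00106169,
       -0.00100973]), 'effort': array([ 6.65249881e-04, -5.32644331e+01, -3.53281903e+01,  7.09518045e-02,
        2.34580290e-02, -9.16259683e-05]), 'eef_pos': array([220.02882104, 503.81454606, 196.54719441]), 'eef_rot': array([-1.62751815,  1.56978571, -2.03929193]), 'wrist_force': array([ 0.05624761, -0.34661353, -0.18593119]), 'moment': array([ 0.03068013, -0.02264459,  0.04472936]), 'finger_gap': 94.38842730145682}
```

View pics/scene0.png

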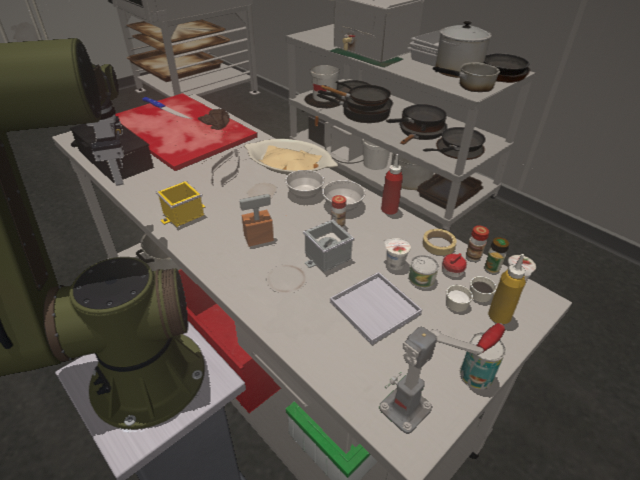

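View pics/top0.png

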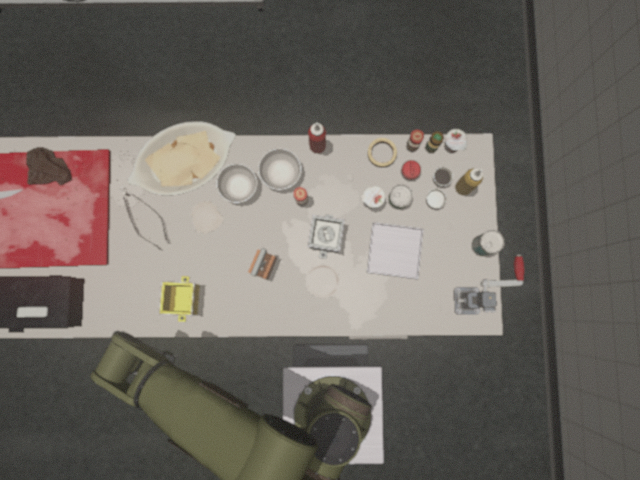

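The scene picture shows the steel mould at (328,245), the key in its wooden block at (257,220), the tray at (376,307) and the yellow decoy at (181,204). In the top view they are at (326,235), (264,263), (396,250) and (178,299). I'll enlarge these next.

Run:
```python
from h import *
t=load('top');s=load('scene')
a=cv2.resize(t['color'][205:295,235:355],(800,600),interpolation=cv2.INTER_CUBIC)
cv2.imwrite('pics/topc.png',a)
b=cv2.resize(s['color'][180:285,225:365],(800,600),interpolation=cv2.INTER_CUBIC)
cv2.imwrite('pics/scc.png',b)
```

```text
(no output)
```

View pics/topc.png

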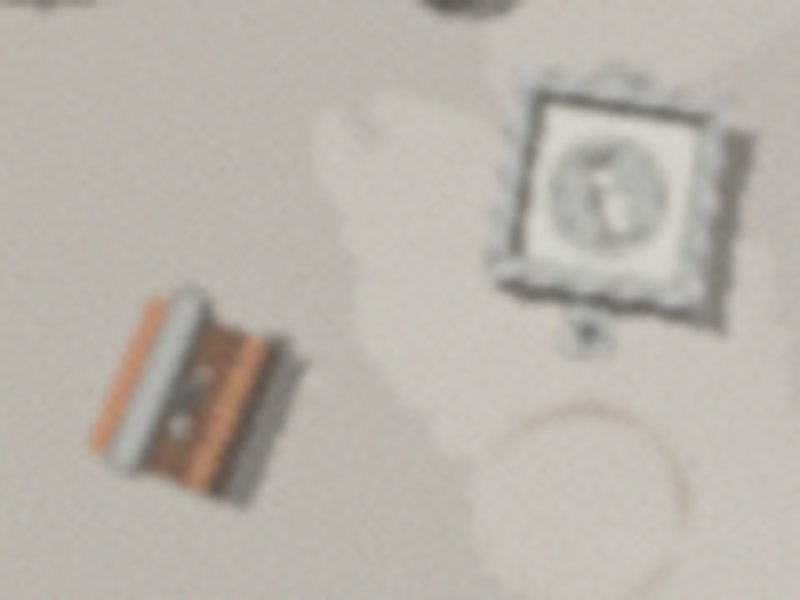

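View pics/scc.png

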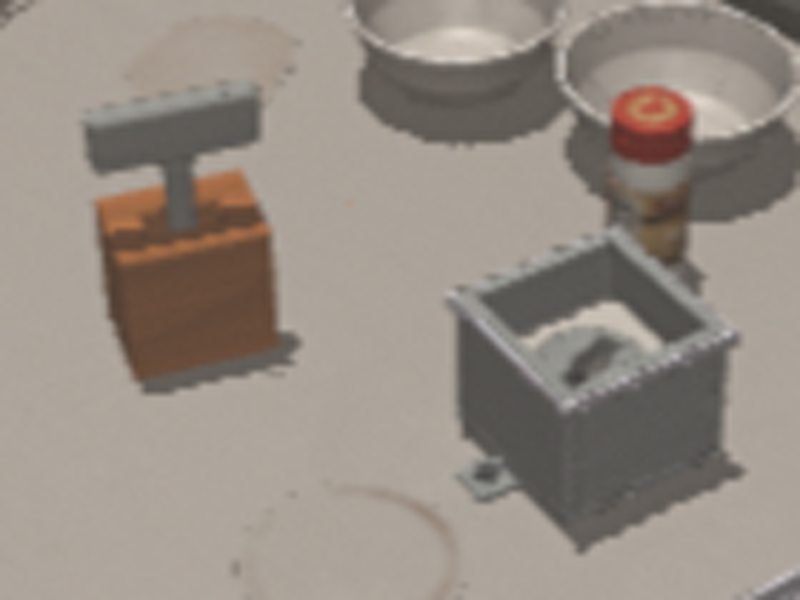

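Run:
```python
from h import *
for n in('top','scene'):
    c=load(n);P=cloud(c)
    def sel(cx,cy,r,z0,z1):
        m=(abs(P[...,0]-cx)<r)&(abs(P[...,1]-cy)<r)&(P[...,2]>z0)&(P[...,2]<z1)
        q=P[m]
        rct=cv2.minAreaRect(q[:,:2].astype(np.float32)); print(n,(z0,z1),len(q),np.round(rct[0],1),np.round(rct[1],1),round(rct[2],1),q.mean(0).round(1)); return m
    m0=atz(load('top'),326,235,84); k0=atz(load('top'),264,263,78); t0=atz(load('top'),396,250,10)
    print(m0,k0,t0)
    print('mould');sel(m0[0],m0[1],75,78,92); sel(m0[0],m0[1],45,44,56)
    print('block');sel(k0[0],k0[1],70,70,86); sel(k0[0],k0[1],80,140,160)
    print('tray'); sel(t0[0],t0[1],110,9,30); sel(t0[0],t0[1],75,-2,9)
    print('table',np.median(P[(abs(P[...,0]-330)<30)&(abs(P[...,1]-30)<30)][:,2]))
```

```text
[570.52762253  16.39913589  84.        ] [482.62157482 214.29271265  78.        ] [ 529.48269395 -216.08488373   10.        ]
mould
top (78, 92) 354 [578.7  18. ] [104.7 105.5] 80.7 [578.9  17.8  83.6]
top (44, 56) 444 [572.5  18.3] [81.9 89.7] 84.0 [578.3  17.5  49.7]
block
top (70, 86) 274 [480.3 224.8] [60.9 80.1] 67.3 [478.4 219.9  77.3]
top (140, 160) 160 [480.5 223.9] [17.2 88.6] 67.4 [479.5 224.  150.3]
tray
top (9, 30) 492 [ 532.  -220.3] [207.7 204.5] 89.6 [ 530.5 -215.9   14.2]
top (-2, 9) 1626 [ 530.2 -216. ] [149.9 148.2] 89.9 [ 529.4 -215.3    3.6]
table 1684.770748878565
[570.52762253  16.39913589  84.        ] [482.62157482 214.29271265  78.        ] [ 529.48269395 -216.08488373   10.        ]
mould
scene (78, 92) 407 [581.9  15.6] [109.3 110.2] 81.6 [578.4  11.2  82. ]
scene (44, 56) 253 [572.2  14.5] [92.6 85.3] 83.3 [576.5  27.4  49.6]
block
scene (70, 86) 332 [483.4 221.7] [67.4 79.7] 67.5 [481.  217.2  76.5]
scene (140, 160) 171 [482.9 219.3] [19.  88.9] 68.7 [482.  218.4 147.7]
tray
scene (9, 30) 619 [ 531.8 -213.6] [172.9 174.8] 82.3 [ 525.3 -215.5   14.8]
scene (-2, 9) 2345 [ 529.5 -216.1] [149.9 149.6] 90.0 [ 530.  -217.8    3.1]
table -668.7533192411273
```

Run:
```python
from h import *
ims=[]
for n,cx,cy in(('top',578.7,18),('scene',581,14)):
    c=load(n); G=300
    yy,xx=np.mgrid[0:G,0:G]; X=cx+(G/2-yy)/G*70; Y=cy+(G/2-xx)/G*70   # up=+x, left=+y, 70 mm
    W=np.stack([X,Y,np.full_like(X,50.),np.ones_like(X)],-1)@np.linalg.inv(c['pose']).T
    u=(W[...,0]/W[...,2]*c['fx']+c['cx']).astype(np.float32); v=(W[...,1]/W[...,2]*c['fy']+c['cy']).astype(np.float32)
    im=cv2.remap(c['color'],u,v,cv2.INTER_CUBIC)
    im=cv2.normalize(im,None,0,255,cv2.NORM_MINMAX)
    zz=cv2.remap(cloud(c)[...,2].astype(np.float32),u,v,cv2.INTER_NEAREST)
    d=cv2.applyColorMap(np.clip(zz*4,0,255).astype(np.uint8),cv2.COLORMAP_JET)
    ims.append(np.vstack([im,d]))
cv2.imwrite('pics/rect.png',np.hstack(ims))
```

```text
(no output)
```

View pics/rect.png

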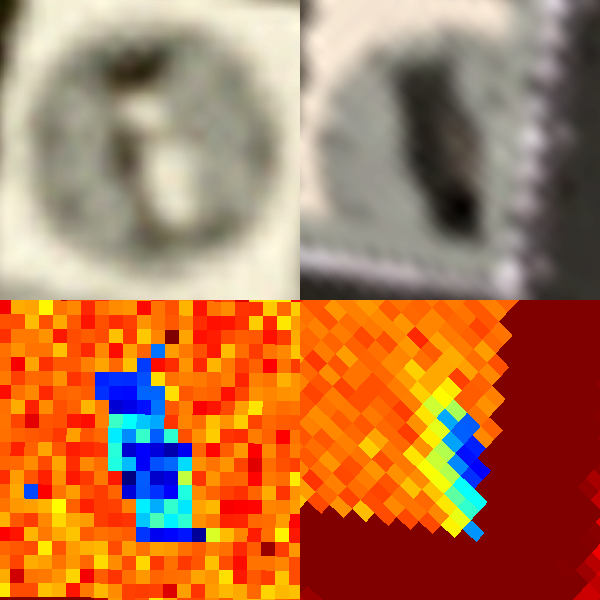

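```bash
cat >> h.py <<'E'
from scipy.spatial.transform import Rotation as Ro
def st():
    s=manip.read_state(); R=Ro.from_euler('xyz',s['eef_rot']).as_matrix()
    print('t',round(s['clock'],2),'p',s['eef_pos'].round(1),'x',R[:,0].round(3),'yawY',np.degrees(np.arctan2(R[1,1],R[0,1])).round(2),'F',s['wrist_force'].round(1),'M',s['moment'].round(2),'gap',round(s['finger_gap'],1),'q',s['joints'].round(2)); return s
E
python3 - <<'E'
from h import *
st()
c=load('top');P=cloud(c)
m=(np.hypot(P[...,0]-579,P[...,1]-17)<27)&(P[...,2]<38)
v,u=np.nonzero(m); q=np.array([atz(c,a,b,50)[:2] for a,b in zip(u,v)])
mu=q.mean(0);w,V=np.linalg.eigh(np.cov(q.T));print(mu,np.degrees(np.arctan(V[1,1]/V[0,1])),np.sqrt(w))
for name,(a,b) in dict(tub=(373,197),tin=(400,196),spice=(301,196)).items(): print(name,atz(c,a,b,70))
E
```

```text
t 0.1 p [220.  503.8 196.5] x [-0.    -0.001 -1.   ] yawY 66.41 F [ 0.1 -0.3 -0.2] M [ 0.03 -0.02  0.04] gap 94.4 q [ 1.09  0.3   1.52 -0.    1.32 -0.07]
[577.06450257  18.13990025] 19.358768491234326 [ 4.49486179 12.11865542]
tub [ 696.52694027 -137.24513561   70.        ]
tin [ 699.26321368 -225.12640753   70.        ]
spice [701.40890755  96.98789541  70.        ]
```

Request:
jog_arm(series=[0,0,0.017,0.05,-0.055,0.005,1,0,0,0.017,0.1,-0.11,0.005,0.5,0,0,0.017,0.14,-0.15,0.005,0,0,0,0.017,0.18,-0.195,0.005,0,0,0,0.017,0.22,-0.24,0.005,0,0,0,0.017,0.25,-0.27,0.005,0,0,0,0.017,0.2616,-0.2823,0.005,0,0,0,0.017,0.2616,-0.2823,0.005,0,0,0,0.017,0.2616,-0.2823,0.005,0,0,0,0.017,0.2616,-0.2823,0.005,0], squeeze=30)

```text
clock: 1.35
eef_pos: [481.0, 222.8, 202.1]
eef_rot: [1.914, 1.571, 1.521]
wrist_force: [-0.2, -0.6, 0.2]
finger_gap: 47.0
```

Run:
```python
from h import *
st()
c=grab('scene'); cv2.imwrite('pics/s1.png',cv2.resize(c['color'][90:290,150:400],(750,600),interpolation=cv2.INTER_CUBIC))
```

```text
t 1.35 p [481.  222.8 202.1] x [ 0.  0. -1.] yawY 67.48 F [-0.2 -0.6  0.2] M [ 0.05  0.   -0.05] gap 47.0 q [ 0.36  0.25  1.57  0.    1.32 -0.81]
```

View pics/s1.png

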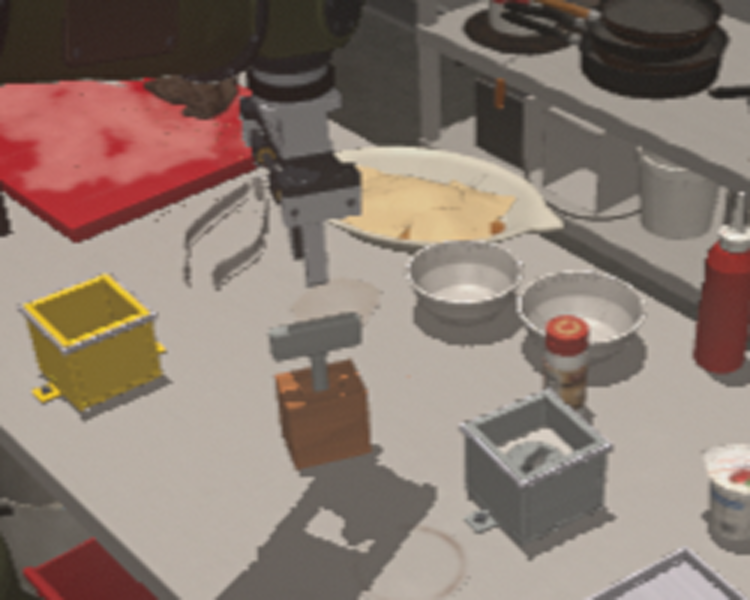

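The picture shows the fingers above the wing (wing centre at (317,335) in the crop), with the jaws straddling it. I'll descend and grip.

Request:
jog_arm(series=[0,0,0,0.0005,-0.001,-0.03,0,0,0,0,0.0005,-0.001,-0.055,0,0,0,0,0.0005,-0.001,-0.067,0,0,0,0,0.0005,-0.001,-0.067,0,0,0,0,0.0005,-0.001,-0.067,-1,0,0,0,0.0005,-0.001,-0.067,-1,0,0,0,0.0005,-0.001,-0.067,-1,0,0,0,0.0005,-0.001,-0.067,-1,0,0,0,0.0005,-0.001,-0.067,-1,0,0,0,0.0005,-0.001,-0.067,-1], squeeze=30)

```text
clock: 2.65
eef_pos: [482.4, 220.8, 135.3]
eef_rot: [0.793, 1.57, 0.398]
wrist_force: [0.1, 0.7, 3.1]
finger_gap: 15.3
```

Run:
```python
from h import *
st()
```

```text
t 2.65 p [482.4 220.8 135.3] x [ 0.001  0.    -1.   ] yawY 67.38 F [0.1 0.7 3.1] M [ 0.12 -0.07  0.04] gap 15.3 q [ 0.36  0.32  1.65  0.    1.17 -0.82]
```

Request:
jog_arm(series=[0,0,0,0,0,0.02,-1,0,0,0,0,0,0.05,-1,0,0,0,0,0,0.08,-1,0,0,0,0,0,0.095,-1,0,0,0,0,0,0.095,-1,0,0,0,0,0,0.095,-1], squeeze=45)

```text
clock: 3.4
eef_pos: [481.8, 220.5, 228.6]
eef_rot: [-2.371, 1.569, -2.766]
wrist_force: [-0.8, 0.0, -2.0]
finger_gap: 15.1
```

Run:
```python
from h import *
st()
c=grab('scene'); cv2.imwrite('pics/s2.png',cv2.resize(c['color'][90:290,150:400],(750,600),interpolation=cv2.INTER_CUBIC))
```

```text
t 3.4 p [481.8 220.5 228.6] x [-0.002 -0.001 -1.   ] yawY 67.38 F [-0.8  0.  -2. ] M [ 0.01 -0.02  0.04] gap 15.1 q [ 0.36  0.23  1.53 -0.    1.38 -0.82]
```

View pics/s2.png

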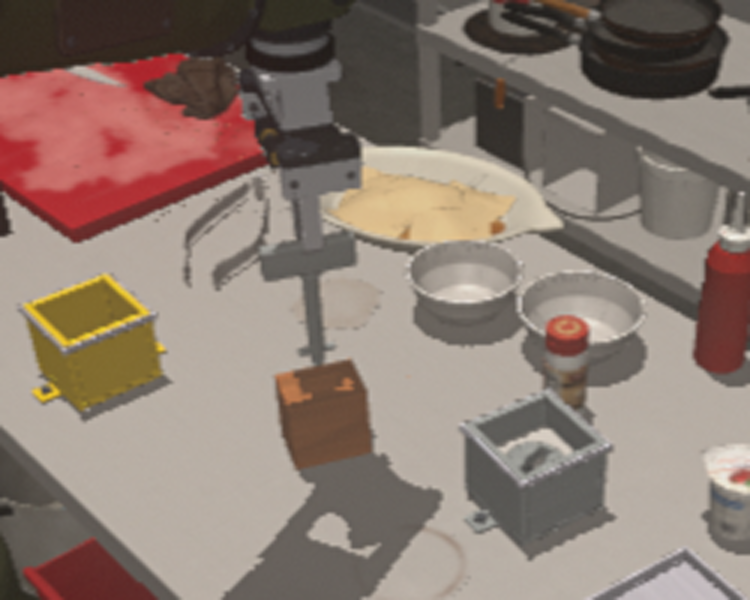

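Run:
```python
from h import *
c=load('scene');P=cloud(c)
m=(np.hypot(P[...,0]-482,P[...,1]-221)<35)
for z0 in range(110,215,10):
    q=P[m&(P[...,2]>z0)&(P[...,2]<=z0+10)]
    if len(q): print(z0,len(q),np.median(q,0).round(1),q[:,2].min().round(1))
v,u=np.nonzero(m&(P[...,2]>125)&(P[...,2]<205))
for r in range(v.min(),v.max()+1,2):
    uu=u[v==r]; print(r,uu.min(),uu.max(),atz(c,(uu.min()+uu.max())/2,r,0)[:1].round(0), pt(c,(uu.min()+uu.max())/2,r).round(1))
d=c['pose'][:2,:3]@[0,0,1];print(d/np.hypot(*d))
```

```text
110 12 [480.4 217.8 117.4] 113.3
120 30 [478.9 217.  123.4] 120.3
130 13 [479.2 214.5 135.6] 130.7
140 16 [479.9 215.8 145.3] 140.4
150 15 [480.5 215.3 156. ] 151.1
160 14 [480.9 215.5 163.9] 160.4
170 20 [478.6 215.4 174.6] 170.3
180 16 [479.4 215.7 187.8] 180.7
190 15 [479.  215.2 197.3] 191.6
200 16 [476.9 213.2 206.1] 200.5
210 61 [479.7 213.6 216.1] 210.3
183 254 256 [662.] [484.8 215.5 201.7]
185 251 256 [650.] [478.  213.8 198.9]
187 251 256 [642.] [480.8 219.  188.4]
189 252 256 [636.] [480.7 217.3 182.5]
191 252 256 [628.] [480.  217.2 176.1]
193 252 257 [622.] [479.7 215.1 170.4]
195 252 257 [614.] [478.1 213.9 164.9]
197 252 257 [607.] [479.4 216.7 156. ]
199 253 257 [601.] [479.3 215.  150. ]
201 253 257 [594.] [480.6 217.9 140.8]
203 253 257 [586.] [479.2 216.9 134.9]
205 254 257 [581.] [478.8 214.7 129.2]
207 255 255 [572.] [474.5 211.9 125.6]
[0.69644703 0.71760821]
```

Request:
jog_arm(series=[0,0,0.1,0.02,-0.04,0,-1,0,0,0.25,0.045,-0.09,0,-1,0,0,0.4,0.065,-0.135,0,-1,0,0,0.55,0.085,-0.175,0,-1,0,0,0.65,0.095,-0.198,0,-1,0,0,0.69,0.098,-0.2038,0,-1,0,0,0.69,0.098,-0.2038,0,-1,0,0,0.69,0.098,-0.2038,0,-1,0,0,0.69,0.098,-0.2038,0,-1], squeeze=45)

```text
clock: 4.58
eef_pos: [580.1, 17.4, 230.0]
eef_rot: [2.745, 1.571, 3.04]
wrist_force: [0.4, 0.4, -1.5]
finger_gap: 15.3
```

Run:
```python
from h import *
st()
c=grab('scene'); cv2.imwrite('pics/s3.png',cv2.resize(c['color'][140:290,240:440],(800,600),interpolation=cv2.INTER_CUBIC))
```

```text
t 4.58 p [580.1  17.4 230. ] x [-0.  0. -1.] yawY 106.92 F [ 0.4  0.4 -1.5] M [ 0.03 -0.07 -0.03] gap 15.3 q [-0.03  0.35  1.38  0.    1.41 -1.9 ]
```

View pics/s3.png

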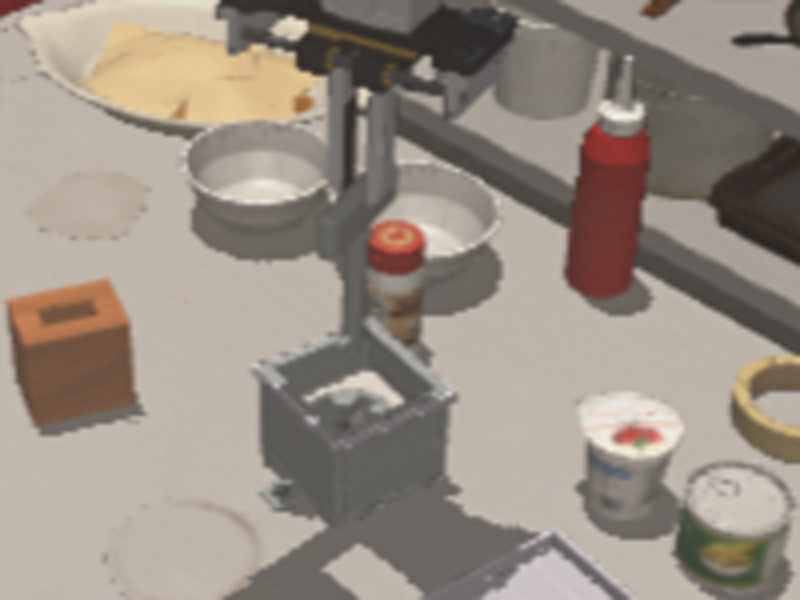

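The key hangs over the mould at crop (355,320). I'll lower it to just above the face and then feel for contact.

Request:
jog_arm(series=[0,0,0,0,-0.0004,-0.02,-1,0,0,0,0,-0.0004,-0.04,-1,0,0,0,0,-0.0004,-0.05,-1,0,0,0,0,-0.0004,-0.053,-1,0,0,0,0,-0.0004,-0.056,-1,0,0,0,0,-0.0004,-0.058,-1])

```text
clock: 5.38
eef_pos: [580.4, 16.5, 172.4]
eef_rot: [-0.361, 1.57, -0.065]
wrist_force: [0.1, -0.5, -2.4]
finger_gap: 15.4
```

Run:
```python
from h import *
st()
```

```text
t 5.38 p [580.4  16.5 172.4] x [ 0.001 -0.    -1.   ] yawY 106.91 F [ 0.1 -0.5 -2.4] M [ 0.02 -0.03 -0.04] gap 15.4 q [-0.03  0.39  1.46 -0.    1.29 -1.9 ]
```

Request:
jog_arm(series=[0,0,0,0,0,-0.003,-1,0,0,0,0,0,-0.006,-1,0,0,0,0,0,-0.008,-1,0,0,0,0,0,-0.01,-1,0,0,0,0,0,-0.01,-1])

```text
clock: 6.0
eef_pos: [580.2, 16.5, 161.9]
eef_rot: [2.854, 1.571, -3.134]
wrist_force: [0.3, -0.1, -2.4]
finger_gap: 15.1
```

Run:
```python
from h import *
st()
```

```text
t 6.0 p [580.2  16.5 161.9] x [-0. -0. -1.] yawY 106.91 F [ 0.3 -0.1 -2.4] M [-0.04 -0.03  0.02] gap 15.1 q [-0.03  0.4   1.47 -0.    1.27 -1.9 ]
```

Nose is in the hole with no side force. I'll go on slowly past the pin-on-face height (about 161).

Request:
jog_arm(series=[0,0,0,0,0,-0.002,-1,0,0,0,0,0,-0.004,-1,0,0,0,0,0,-0.005,-1,0,0,0,0,0,-0.005,-1])

```text
clock: 6.5
eef_pos: [580.3, 16.5, 157.0]
eef_rot: [-1.569, 1.571, -1.274]
wrist_force: [-0.7, -0.9, -3.1]
finger_gap: 15.5
```

Run:
```python
from h import *
st()
```

```text
t 6.5 p [580.3  16.5 157. ] x [ 0. -0. -1.] yawY 106.91 F [-0.7 -0.9 -3.1] M [-0.05 -0.14  0.  ] gap 15.5 q [-0.03  0.4   1.48 -0.    1.26 -1.9 ]
```

Now 5 mm below the pin-on-face height with no push-back, so the pin has entered the slot. I'll go on down to the floor (TCP about 135).

Request:
jog_arm(series=[0,0,0,0,0,-0.003,-1,0,0,0,0,0,-0.006,-1,0,0,0,0,0,-0.009,-1,0,0,0,0,0,-0.012,-1,0,0,0,0,0,-0.012,-1])

```text
clock: 7.12
eef_pos: [580.1, 16.5, 144.7]
eef_rot: [2.791, 1.57, 3.086]
wrist_force: [0.7, -0.9, -3.3]
finger_gap: 14.9
```

Run:
```python
from h import *
st()
```

```text
t 7.12 p [580.1  16.5 144.7] x [-0.  0. -1.] yawY 106.91 F [ 0.7 -0.9 -3.3] M [-0.1  -0.17 -0.07] gap 14.9 q [-0.03  0.41  1.49  0.    1.24 -1.9 ]
```

Request:
jog_arm(series=[0,0,0,0,0,-0.003,-1,0,0,0,0,0,-0.005,-1,0,0,0,0,0,-0.007,-1,0,0,0,0,0,-0.0085,-1,0,0,0,0,0,-0.0085,-1])

```text
clock: 7.75
eef_pos: [580.2, 16.5, 136.4]
eef_rot: [2.879, 1.571, -3.109]
wrist_force: [0.3, 0.1, -2.6]
finger_gap: 15.2
```

Run:
```python
from h import *
st()
```

```text
t 7.75 p [580.2  16.5 136.4] x [-0. -0. -1.] yawY 106.91 F [ 0.3  0.1 -2.6] M [-0.06 -0.19  0.02] gap 15.2 q [-0.03  0.42  1.5  -0.    1.22 -1.9 ]
```

Request:
jog_arm(series=[0,0,0,0,0,-0.001,-1,0,0,0,0,0,-0.001,-1])

```text
clock: 8.0
eef_pos: [580.2, 16.5, 135.5]
eef_rot: [2.698, 1.571, 2.993]
wrist_force: [1.7, -0.5, -2.2]
finger_gap: 15.4
```

Run:
```python
from h import *
st()
```

```text
t 8.0 p [580.2  16.5 135.5] x [-0.  0. -1.] yawY 106.92 F [ 1.7 -0.5 -2.2] M [-0.05 -0.12 -0.02] gap 15.4 q [-0.03  0.42  1.5   0.    1.22 -1.9 ]
```

Request:
jog_arm(series=[0,0,-0.1,0,0,-0.0005,-1,0,0,-0.25,0,0,-0.0005,-1,0,0,-0.4,0,0,-0.0005,-1,0,0,-0.5,0,0,-0.0005,-1,0,0,-0.5,0,0,-0.0005,-1])

```text
clock: 8.62
eef_pos: [580.4, 16.4, 135.4]
eef_rot: [-0.21, 1.57, -0.414]
wrist_force: [0.0, -1.1, 1.0]
finger_gap: 15.1
```

Run:
```python
from h import *
st()
```

```text
t 8.62 p [580.4  16.4 135.4] x [ 0.001 -0.    -1.   ] yawY 78.3 F [ 0.  -1.1  1. ] M [-0.34  0.06 -0.02] gap 15.1 q [-0.03  0.42  1.5  -0.    1.22 -1.4 ]
```

Request:
jog_arm(series=[0,0,-0.15,0,0,0,-1,0,0,-0.3,0,0,0,-1,0,0,-0.45,0,0,0,-1,0,0,-0.6,0,0,0,-1,0,0,-0.75,0,0,0,-1,0,0,-0.88,0,0,0,-1,0,0,-0.95,0,0,0,-1,0,0,-0.95,0,0,0,-1])

```text
clock: 9.62
eef_pos: [580.2, 16.5, 135.4]
eef_rot: [0.155, 1.571, -0.997]
wrist_force: [-1.2, -0.7, 3.3]
finger_gap: 15.5
```

Run:
```python
from h import *
st()
```

```text
t 9.62 p [580.2  16.5 135.4] x [ 0. -0. -1.] yawY 23.99 F [-1.2 -0.7  3.3] M [-0.34  0.54  0.08] gap 15.5 q [-0.03  0.42  1.5  -0.    1.22 -0.45]
```

Request:
jog_arm(series=[0,0,-0.05,0,0,0,-1,0,0,-0.1,0,0,0,-1,0,0,-0.13,0,0,0,-1,0,0,-0.13,0,0,0,-1])

```text
clock: 10.12
eef_pos: [580.3, 16.5, 135.3]
eef_rot: [0.98, 1.571, -0.303]
wrist_force: [-2.0, -1.5, 5.5]
finger_gap: 15.3
```

Run:
```python
from h import *
st()
```

```text
t 10.12 p [580.3  16.5 135.3] x [ 0. -0. -1.] yawY 16.48 F [-2.  -1.5  5.5] M [-0.37  0.7  -0.02] gap 15.3 q [-0.03  0.42  1.5  -0.    1.22 -0.32]
```

Request:
jog_arm(series=[0,0,-0.04,0,0,0,-1,0,0,-0.07,0,0,0,-1,0,0,-0.07,0,0,0,-1])

```text
clock: 10.5
eef_pos: [580.3, 16.5, 135.3]
eef_rot: [1.336, 1.571, -0.018]
wrist_force: [-2.6, -1.8, 4.8]
finger_gap: 15.1
```

Run:
```python
from h import *
st()
```

```text
t 10.5 p [580.3  16.5 135.3] x [ 0. -0. -1.] yawY 12.47 F [-2.6 -1.8  4.8] M [-0.31  0.71 -0.02] gap 15.1 q [-0.03  0.42  1.5   0.    1.22 -0.25]
```

Request:
jog_arm(series=[0,0,-0.03,0,0,0,-1,0,0,-0.05,0,0,0,-1,0,0,-0.05,0,0,0,-1])

```text
clock: 10.88
eef_pos: [580.2, 16.6, 135.4]
eef_rot: [2.246, 1.571, 0.843]
wrist_force: [-2.7, -1.0, 5.9]
finger_gap: 15.3
```

Run:
```python
from h import *
st()
```

```text
t 10.88 p [580.2  16.6 135.4] x [ 0.  0. -1.] yawY 9.62 F [-2.7 -1.   5.9] M [-0.24  0.85  0.07] gap 15.3 q [-0.03  0.42  1.5   0.    1.22 -0.2 ]
```

Request:
jog_arm(series=[0,0,-0.03,0,0,0,-1,0,0,-0.05,0,0,0,-1,0,0,-0.05,0,0,0,-1])

```text
clock: 11.25
eef_pos: [580.1, 16.5, 135.3]
eef_rot: [-1.542, 1.571, -2.994]
wrist_force: [-3.1, -0.6, 6.4]
finger_gap: 15.4
```

Run:
```python
from h import *
st();st()
```

```text
t 11.25 p [580.1  16.5 135.3] x [-0. -0. -1.] yawY 6.76 F [-3.1 -0.6  6.4] M [-0.24  1.03  0.13] gap 15.4 q [-0.03  0.42  1.5  -0.    1.22 -0.15]
t 11.25 p [580.1  16.5 135.3] x [-0. -0. -1.] yawY 6.76 F [-3.1 -0.6  6.4] M [-0.24  1.03  0.13] gap 15.4 q [-0.03  0.42  1.5  -0.    1.22 -0.15]
```

Request:
jog_arm(series=[0,0,-0.03,0,0,0,-1,0,0,-0.05,0,0,0,-1,0,0,-0.05,0,0,0,-1])

```text
clock: 11.62
eef_pos: [580.1, 16.6, 135.3]
eef_rot: [-1.356, 1.57, -2.859]
wrist_force: [-3.3, -0.3, 6.2]
finger_gap: 15.6
```

Run:
```python
from h import *
st()
c=grab('scene'); cv2.imwrite('pics/s4.png',cv2.resize(c['color'][140:290,240:440],(800,600),interpolation=cv2.INTER_CUBIC))
```

```text
t 11.62 p [580.1  16.6 135.3] x [-0. -0. -1.] yawY 3.92 F [-3.3 -0.3  6.2] M [-0.21  1.11  0.5 ] gap 15.6 q [-0.03  0.42  1.5  -0.    1.22 -0.1 ]
```

View pics/s4.png

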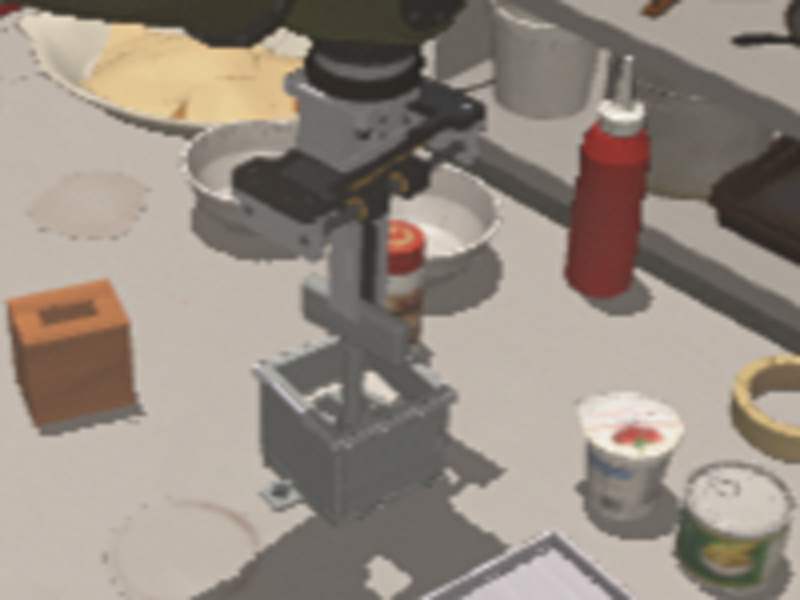

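The wing is now turned across the mould, with the shaft in the hub at crop (352,390). The torque has risen sharply to 0.5 N m, which suggests the stop. A small nudge will confirm it.

Request:
jog_arm(series=[0,0,-0.02,0,0,0,-1,0,0,-0.02,0,0,0,-1])

```text
clock: 11.92
eef_pos: [580.1, 16.6, 135.3]
eef_rot: [-1.624, 1.571, 3.137]
wrist_force: [-3.9, 0.0, 7.0]
finger_gap: 15.5
```

Run:
```python
from h import *
st()
```

```text
t 11.93 p [580.1  16.6 135.3] x [-0.  0. -1.] yawY 2.78 F [-3.9  0.   7. ] M [-0.11  1.08  0.6 ] gap 15.5 q [-0.03  0.42  1.5  -0.    1.22 -0.08]
```

Request:
jog_arm(series=[0,0,0,0,0,0,-1,0,0,0,0,0,0.002,-1,0,0,0,0,0,0.004,-1,0,0,0,0,0,0.006,-1,0,0,0,0,0,0.008,-1,0,0,0,0,0,0.01,-1,0,0,0,0,0,0.012,-1], squeeze=60)

```text
clock: 12.8
eef_pos: [580.1, 16.5, 147.0]
eef_rot: [-1.684, 1.57, 3.074]
wrist_force: [-2.4, 1.1, -13.0]
finger_gap: 15.1
```

Run:
```python
from h import *
st()
```

```text
t 12.8 p [580.1  16.5 147. ] x [-0.001  0.    -1.   ] yawY 2.64 F [ -2.4   1.1 -13. ] M [-0.02  0.91  0.47] gap 15.1 q [-0.03  0.41  1.49  0.    1.24 -0.08]
```

Request:
jog_arm(series=[0,0,0,0,0,0.003,-1,0,0,0,0,0,0.006,-1,0,0,0,0,0,0.009,-1,0,0,0,0,0,0.012,-1,0,0,0,0,0,0.015,-1,0,0,0,0,0,0.018,-1])

```text
clock: 13.55
eef_pos: [580.2, 16.5, 165.3]
eef_rot: [-1.223, 1.571, -2.748]
wrist_force: [-3.4, -0.8, -12.2]
finger_gap: 14.9
```

Run:
```python
from h import *
st()
c=grab('scene'); cv2.imwrite('pics/s5.png',cv2.resize(c['color'][140:290,240:440],(800,600),interpolation=cv2.INTER_CUBIC))
```

```text
t 13.55 p [580.2  16.5 165.3] x [-0. -0. -1.] yawY 2.63 F [ -3.4  -0.8 -12.2] M [-0.12  1.17  0.3 ] gap 14.9 q [-0.03  0.39  1.47 -0.    1.28 -0.08]
```

View pics/s5.png

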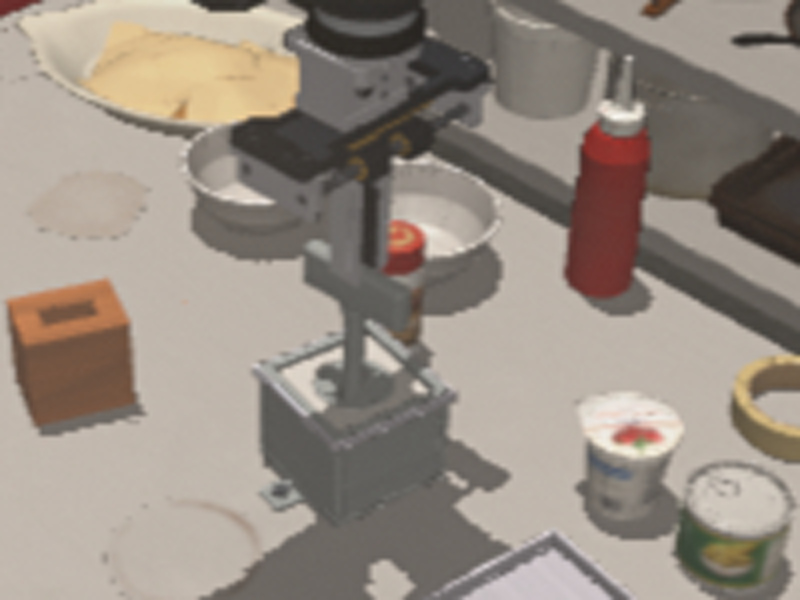

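The plate is rising with the key: its white top is visible near the rim at crop (360,370). I'll draw it the rest of the way out.

Request:
jog_arm(series=[0,0,0,0,0,0.004,-1,0,0,0,0,0,0.008,-1,0,0,0,0,0,0.012,-1,0,0,0,0,0,0.016,-1,0,0,0,0,0,0.02,-1,0,0,0,0,0,0.024,-1,0,0,0,0,0,0.028,-1,0,0,0,0,0,0.032,-1,0,0,0,0,0,0.036,-1,0,0,0,0,0,0.04,-1,0,0,0,0,0,0.044,-1,0,0,0,0,0,0.048,-1,0,0,0,0,0,0.052,-1,0,0,0,0,0,0.056,-1,0,0,0,0,0,0.06,-1,0,0,0,0,0,0.064,-1,0,0,0,0,0,0.068,-1,0,0,0,0,0,0.073,-1,0,0,0,0,0,0.078,-1,0,0,0,0,0,0.078,-1])

```text
clock: 16.1
eef_pos: [580.4, 16.5, 243.6]
eef_rot: [1.492, 1.57, -0.033]
wrist_force: [-0.2, -0.4, -6.2]
finger_gap: 14.8
```

Run:
```python
from h import *
st()
c=grab('scene'); cv2.imwrite('pics/s6.png',cv2.resize(c['color'][140:290,240:440],(800,600),interpolation=cv2.INTER_CUBIC))
```

```text
t 16.1 p [580.4  16.5 243.6] x [ 0.001 -0.    -1.   ] yawY 2.64 F [-0.2 -0.4 -6.2] M [-0.07  0.09  0.01] gap 14.8 q [-0.03  0.34  1.36  0.    1.44 -0.08]
```

View pics/s6.png

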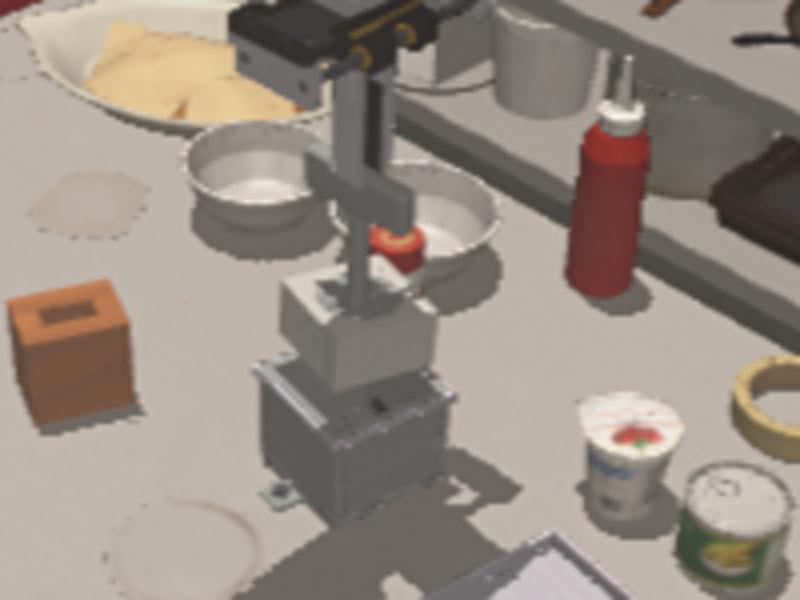

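The plate hangs level and clear above the mould at crop (358,320). I'll carry it to the tray.

Request:
jog_arm(series=[0,0,0,-0.001,-0.006,0,-1,0,0,0,-0.004,-0.018,0,-1,0,0,0,-0.008,-0.037,0,-1,0,0,0,-0.012,-0.058,0,-1,0,0,0,-0.017,-0.08,0,-1,0,0,0,-0.022,-0.102,0,-1,0,0,0,-0.027,-0.125,0,-1,0,0,0,-0.032,-0.148,0,-1,0,0,0,-0.037,-0.17,0,-1,0,0,0,-0.041,-0.19,0,-1,0,0,0,-0.045,-0.208,0,-1,0,0,0,-0.048,-0.221,0,-1,0,0,0,-0.0495,-0.229,0,-1,0,0,0,-0.05,-0.2325,0,-1,0,0,0,-0.05,-0.2325,0,-1,0,0,0,-0.05,-0.2325,0,-1])

```text
clock: 18.15
eef_pos: [530.4, -215.6, 243.1]
eef_rot: [2.732, 1.571, 1.207]
wrist_force: [0.7, 0.7, -6.8]
finger_gap: 15.3
```

Run:
```python
from h import *
st()
c=grab('scene'); cv2.imwrite('pics/s7.png',cv2.resize(c['color'][190:370,270:510],(800,600),interpolation=cv2.INTER_CUBIC))
```

```text
t 18.15 p [ 530.4 -215.6  243.1] x [ 0.  0. -1.] yawY 2.67 F [ 0.7  0.7 -6.8] M [-0.06  0.1  -0.06] gap 15.3 q [-0.45  0.32  1.39  0.    1.43 -0.5 ]
```

View pics/s7.png

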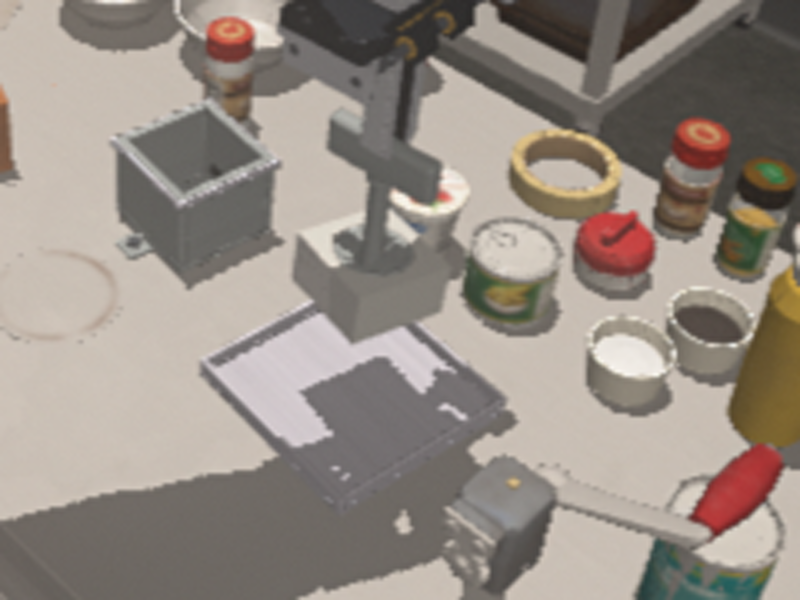

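The plate hangs over the tray and the neighbouring things stand untouched. I'll lower it, slowing near the tray floor.

Request:
jog_arm(series=[0,0,0,0,0,-0.005,-1,0,0,0,0,0,-0.015,-1,0,0,0,0,0,-0.028,-1,0,0,0,0,0,-0.041,-1,0,0,0,0,0,-0.054,-1,0,0,0,0,0,-0.067,-1,0,0,0,0,0,-0.08,-1,0,0,0,0,0,-0.09,-1,0,0,0,0,0,-0.095,-1,0,0,0,0,0,-0.098,-1,0,0,0,0,0,-0.098,-1])

```text
clock: 19.58
eef_pos: [530.3, -216.0, 145.1]
eef_rot: [1.352, 1.571, -0.173]
wrist_force: [-0.2, 0.3, -7.7]
finger_gap: 15.4
```

Run:
```python
from h import *
st()
c=grab('scene'); cv2.imwrite('pics/s8.png',cv2.resize(c['color'][215:350,300:480],(800,600),interpolation=cv2.INTER_CUBIC))
```

```text
t 19.57 p [ 530.3 -216.   145.1] x [ 0. -0. -1.] yawY 2.64 F [-0.2  0.3 -7.7] M [-0.01  0.05  0.01] gap 15.4 q [-0.45  0.4   1.52  0.    1.23 -0.5 ]
```

View pics/s8.png

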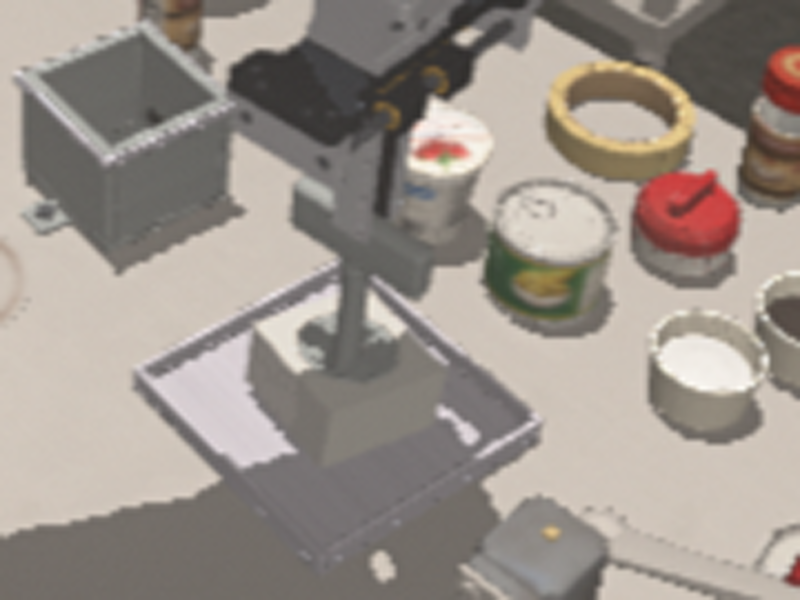

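The plate is centred within the tray walls, a few mm above the floor. Now slow down to contact.

Request:
jog_arm(series=[0,0,0,0,0,-0.0015,-1,0,0,0,0,0,-0.003,-1,0,0,0,0,0,-0.0045,-1,0,0,0,0,0,-0.006,-1,0,0,0,0,0,-0.007,-1,0,0,0,0,0,-0.008,-1,0,0,0,0,0,-0.009,-1,0,0,0,0,0,-0.009,-1])

```text
clock: 20.62
eef_pos: [530.4, -216.1, 136.4]
eef_rot: [1.103, 1.57, -0.422]
wrist_force: [-0.8, -0.1, -1.5]
finger_gap: 15.0
```

Run:
```python
from h import *
st()
```

```text
t 20.62 p [ 530.4 -216.1  136.4] x [ 0.001 -0.    -1.   ] yawY 2.64 F [-0.8 -0.1 -1.5] M [-0.07  0.1   0.05] gap 15.0 q [-0.45  0.4   1.53  0.    1.21 -0.5 ]
```

Request:
jog_arm(series=[0,0,0,0,0,-0.001,-1,0,0,0,0,0,-0.002,-1,0,0,0,0,0,-0.0025,-1,0,0,0,0,0,-0.0025,-1])

```text
clock: 21.12
eef_pos: [530.3, -216.0, 133.5]
eef_rot: [-2.237, 1.571, 2.521]
wrist_force: [0.9, -0.5, -2.3]
finger_gap: 15.2
```

Run:
```python
from h import *
st()
```

```text
t 21.12 p [ 530.3 -216.   133.5] x [-0.  0. -1.] yawY 2.63 F [ 0.9 -0.5 -2.3] M [-0.06  0.03  0.03] gap 15.2 q [-0.45  0.41  1.53  0.    1.21 -0.5 ]
```

Request:
jog_arm(series=[0,0,0,0,0,0,-0.5,0,0,0,0,0,0,-0.2,0,0,0,0,0,0,0,0,0,0,0,0,0,0,0,0,0,0,0,0,0])

```text
clock: 21.75
eef_pos: [530.2, -216.0, 133.5]
eef_rot: [-1.025, 1.571, -2.55]
wrist_force: [-0.0, 1.0, 1.1]
finger_gap: 47.0
```

Run:
```python
from h import *
st()
c=grab('scene'); cv2.imwrite('pics/s9.png',cv2.resize(c['color'][215:350,300:480],(800,600),interpolation=cv2.INTER_CUBIC))
```

```text
t 21.75 p [ 530.2 -216.   133.5] x [-0. -0. -1.] yawY 2.63 F [-0.   1.   1.1] M [-0.04  0.1  -0.  ] gap 47.0 q [-0.45  0.41  1.53 -0.    1.21 -0.5 ]
```

View pics/s9.png

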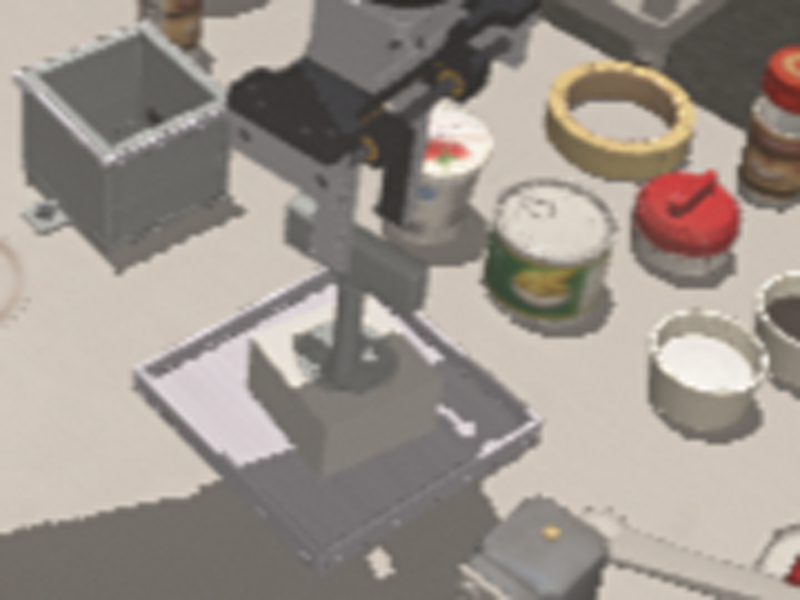

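The fingers are open and clear on both sides of the wing, and the key stands upright. I'll retreat straight up, then back toward the robot.

Request:
jog_arm(series=[0,0,0,0,0,0.01,0,0,0,0,0,0,0.03,0,0,0,0,0,0,0.06,0,0,0,0,0,0,0.1,0,0,0,0,-0.03,0.06,0.14,0,0,0,0,-0.06,0.12,0.15,0,0,0,0,-0.09,0.18,0.15,0,0,0,0,-0.09,0.22,0.15,0,0,0,0,-0.09,0.22,0.15,0,0,0,0,-0.09,0.22,0.15,0])

```text
clock: 23.05
eef_pos: [440.4, 3.8, 284.1]
eef_rot: [1.208, 1.57, -0.316]
wrist_force: [0.5, -0.3, -1.0]
finger_gap: 47.2
```

Run:
```python
from h import *
st()
c=grab('scene'); cv2.imwrite('pics/s10.png',c['color'])
for n in('scene','top'):
    c=grab(n);P=cloud(c)
    b=(abs(P[...,0]-530)<70)&(abs(P[...,1]+216)<70)
    for lo,hi in((42,56),(135,158)):
        q=P[b&(P[...,2]>lo)&(P[...,2]<hi)]
        if len(q)<10: print(n,lo,len(q));continue
        A=np.c_[q[:,:2]-q[:,:2].mean(0),np.ones(len(q))]; s=np.linalg.lstsq(A,q[:,2],rcond=None)[0]
        print(n,lo,len(q),np.median(q,0).round(1),'slope',s.round(3),[np.round(x,1) for x in cv2.minAreaRect(q[:,:2].astype(np.float32))])
```

```text
t 23.05 p [440.4   3.8 284.1] x [ 0.001 -0.    -1.   ] yawY 2.67 F [ 0.5 -0.3 -1. ] M [-0.03  0.06 -0.  ] gap 47.2 q [-0.07 -0.01  1.67 -0.    1.48 -0.12]
scene 42 661 [ 526.8 -222.9   46.9] slope [1.0000e-03 1.0000e-03 4.6911e+01] [array([ 533.8, -215.3]), array([82.5, 83.3]), np.float64(74.9)]
scene 135 275 [ 522.3 -219.9  146.2] slope [5.24000e-01 6.50000e-02 1.44916e+02] [array([ 525.6, -216.4]), array([18. , 90.2]), np.float64(4.6)]
top 42 408 [ 522.1 -208.5   47.4] slope [3.0000e-03 5.0000e-03 4.7656e+01] [array([ 530.6, -212.3]), array([80.9, 80.1]), np.float64(75.0)]
top 135 153 [ 522.5 -212.2  148. ] slope [3.80000e-02 1.70000e-02 1.48031e+02] [array([ 523.8, -212.4]), array([17.2, 87.7]), np.float64(4.6)]
```

View pics/s10.png

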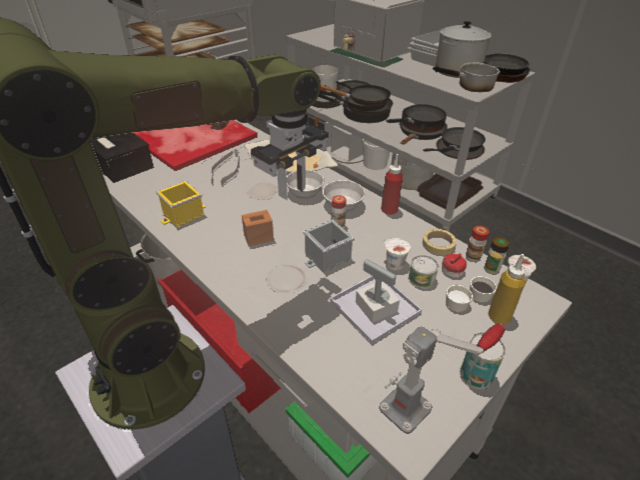

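The plate is flat in the tray (slopes at most 0.005, top at about 47.5 mm) and within about 5 mm of the tray's centre. The key stands in its hub with its top at about 148 mm. It leans slightly, about 0.06 rad. The arm is well clear, and the jar, tub and tin are at their original pixels.

Run:
```python
from h import *
print(manip.sign_off())
```

```text
the job is handed in; nothing more can be done
None
```

The press plate is in the drip tray with the key standing in its hub. I handed the job in at about 23 s, and no verdict came back.

- **Key and lift:** I took the key from its block, entered the slot (seen at about +17° world) with no push-back, and pushed it home. I then turned it clockwise about 104° on the wrist, until torque rose to about 0.6 N m. That is further than the 95° quoted for the stop, which probably means play between pin and slot or an error in my slot angle. The key then drew the plate out straight at about 11 N above baseline. That is just under the 13 N quoted, but pictures showed the plate hanging clear of the rim.
- **Last checks:** The plate is flat (slope at most 0.005) and about 1–5 mm from the tray's centre. Its top is at about 47.5 mm, against 48 mm expected. The set-down was slow, and no impact force was seen.
- **Key position:** The key leans about 0.06 rad, so its wing sits about 7 mm off the plate's axis. I did not see the tip directly. The wing height puts it about 2 mm above the plate's underside, inside the well.
- **Disagreement:** The two cameras differ by 2–5 mm, more than the 2 mm calibration quoted, so I averaged them.
- **Surroundings:** The jar, tub and tin looked unmoved in the final picture, and the gripper was well clear.

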